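# Click the sample stage into its measuring notch

## Robot

A 6-joint arm with a two-finger parallel gripper is mounted at the origin on the work surface. World frame = base frame: x ahead of the robot, y to its left, z up, the work surface at z = 0. Lengths are in m, angles in rad, forces in N, time in s.
With the tool pointing down it reaches from about 0.35 to 0.775 m from the base axis. Payload 7.3 kg.
Tool frame: the origin (TCP) lies between the finger pads; the fingertips stand nose_length ahead of it and the grasp point (between the pads) lies 2 mm behind it (nose_length is the distance from the TCP to the fingertips, in m); z points along the fingers, y is the direction in which the jaws open and shut (so a half turn about z gives the same grasp; the last joint's range is limited). The gripper opens to 92 mm and grips with 3 to 60 N. Pads are 19 mm wide; open, the fingers measure 130 mm over their backs; the gripper's body (75 mm by 190 mm) begins 47 mm behind the grasp point.
Start: joints at [-1.387, 0.342, 1.524, -0, 1.275, -0.146], TCP at [0.17, -0.497, 0.244] pointing down, gripper open.
Joint ranges: [-2.53, 2.53], [-0.77, 2.02], [0.04, 2.7], [-1, 4.14], [0.28, 2.66], [-3.11, 3.11]. Speed limits (rad/s): [2.57, 2.57, 3.14, 3.14, 3.14, 3.14].

## Interface

Orientations are given as a unit quaternion [w, x, y, z].
In Python, from station import state, read_camera, camera_params, close_job, nose_length gives the robot as it stands.
- The arm moves only by the shell command python3 -m handwheel 'ROWS'. ROWS is JSON, a list of rows, each a list of 3 entries, a list of its own where there are three numbers: the shift along the tool's x, y, z in m, then the turn, a rotation vector about the tool's x, y, z in degrees, then the finger opening in m, from 0 to 0.0918. A call has 1 to 20 rows; each row shifts and turns the pose as measured when the row begins, along the tool's axes as they then stand; what a row does not reach is not made up. A row lasts 1/8 s, in which the tool goes at most 62.5 mm and 10.7 degrees, less where a joint would pass 70% of its speed; a pose out of reach is approached as far as the arm can. A call with a gripper value outside its range is refused whole. The fingers move at their own pace and stop on an object; the grip force is fixed at half the most. Time passes only in rows, so rows that do not move let the fingers close. It gives the time, the measured TCP pose, the force and the opening at its end, in the units of the state.
- state(): the state, without advancing time (a new reading comes with each control period).
- read_camera(name): name is "side" or "top" or "wrist"; returns the picture (400x640x3 uint8, blue, green, red); there is no depth.
- camera_params(name): a dict with "mtx" (3x3 intrinsics, pixels), "rvec" (rotation vector, rad) and "tvec" (3), from world to camera coordinates, as OpenCV has them; the wrist camera has in their place "T_tool_cam" (4x4, takes a point from camera to tool coordinates, whose origin is the TCP and whose axes are the flange's). Camera axes: x right, y down, z forward; pixel columns grow to the right and rows downward; lengths in m; the calibration is good to about 2 mm. A picture is of the moment at which its call begins: read the wrist's pose just before it. camera_params takes no time and is no camera call.
- close_job(): hands the job in, once; it reports no verdict.
The state is a dict: "time": time; "joint_pos": joint angles; "qd": joint speeds; "joint_torque": joint torques, N m; "eef_pos": TCP position; "orientation": TCP orientation; "ft_force": force on the tool from outside, world axes, zero at the start; "torque": the same for the moment, N m; "opening": finger opening in m.
Only numpy, scipy, OpenCV 4.12 (cv2) and the standard library are available. Lean on these libraries where they do the work, as an engineer would, in place of code of your own. Each camera call takes 0.05 s, during which the arm holds its last target.

## Task

An amber bottle has been left standing on the rail of the photometer: lift it off and stand it upright in the shallow spill tray. Then take the sample stage by its black grip post and slide it along the rail until its spring ball drops into the notch at the measuring head, without running past it, and finish while still holding the post there, still and in the notch. Never tip the bottle or push it with the stage, and leave the jar, the beaker and the spatula where they are.

Things in the scene. Friction and masses are not known exactly. Their poses are not given: they have to be found in the camera images.
- rail: Fixed photometer rail bed: aluminium plate 170 (x) x 420 (y) x 12 mm, on it a flat steel rail 64 mm wide, top 32 mm above the bench; black end stops. Origin: centre of the bed's underside, at bench height. Its y axis runs along the rail; the stage starts near the -y end and is slid towards +y. Place and yaw vary.
- stage: Sample stage: aluminium plate 116 (x) x 70 (y) mm on the rail, 33 to 50 mm above the bench; origin at bench height below its centre, axes as the rail's. Slides only along y, from 140 mm on the -y side of the rail's middle to 180 mm on the +y side; about 0.35 kg, 1 N friction. On it: grip post, and a glass cuvette 12 mm square, 92 mm high, 42 mm towards +x.
- stage_grip (a point): Point to pinch in the stage's black grip post, 78 mm above the bench, 30 mm towards -x of the stage's centre. The post is 20 (rail x) x 26 (rail y) mm, from 50 to 97 mm above the bench; 53 mm of free room to the cuvette holder on its +x side, nothing taller than the plate on the other sides.
- stage_ball (a point): Centre of the 10 mm steel ball, hanging free 32 mm above the bench, under the brass spring plunger on the lug at the stage's +x side: 102 mm towards +x from the grip post, at the same y along the rail. This point moves with the stage; the ball itself can spring up by 6 mm.
- head: Measuring head, fixed to the bed's +x edge, 75 to 135 mm towards +y of the rail's middle (varies); axes as the rail's. White housing 60 x 50 mm, 86 mm high, centred 125 mm from the rail's centre line, a round black lens facing the rail, and under the lens the steel notch block. Origin: on the rail's centre line at bench height, at the notch's y.
- notch (a point): Mouth centre of the notch in the head's steel block, 30 mm up, 72 mm towards +x of the rail's middle. Along y: ramp 16, flat 10, notch gap 8, flat 10, ramp 16 mm. Ball seated: same y, 2 mm below the flats. Felt: 4 to 7 N against you on the ramp, 3 N on the flat, a pull forward as the ball drops, 8 N or more to leave. Let loose within 2 mm, the stage centres itself.
- bottle: Small capped amber glass bottle standing on the rail in the stage's way. Straight body 48 mm diameter up to 50 mm, then shoulders and a narrow neck with a black cap, 80 mm high in all, about 0.18 kg. Origin: centre of its underside, z up.
- tray: Shallow white spill tray fixed to the bench at the robot's left of the rail, 160 x 160 mm, 18 mm high, walls 4 mm and floor 4 mm thick. Origin: centre of its underside. Stand the bottle anywhere on its floor.
- jar: Bystander: clear jar with white cap, 68 mm diameter, 85 mm high. Origin: centre of its underside.
- beaker: Bystander: open glass beaker, 68 mm rim diameter, 90 mm high. Origin: centre of its underside.
- spatula: Bystander: steel spatula 190 mm long lying flat on the bench. Origin: on its axis, at bench height; its x axis runs along it.
Things that resemble listed ones, but are neither listed nor needed, are in the scene too. There is more than one size of the bottle; the job needs the smaller. Of the things that look like the tray, take the one that is farthest to the robot's right at the start.

How it is judged:
On the way, in this order (a step that is already met when the one before it is completed fails the run):
1. the bottle stands upright in the spill tray, let go (x of bottle in the frame of tray between -0.06 and 0.06 m and y of bottle in the frame of tray between -0.06 and 0.06 m and z of bottle in the frame of tray below 0.01 m and angle between bottle's own z axis and vertical below 0.1 rad and contact force between the fingers and bottle below 0.2 N and linear speed of bottle below 0.02 m/s), for 0.3 s.
2. the stage is held still with its ball in the notch (y of stage_ball in the frame of head between -0.002 and 0.002 m and linear speed of stage below 0.004 m/s and contact force between the fingers and stage above 2 N), for 0.3 s.
At the end, for the whole second after the job is handed in: The stage's ball is within 2 mm of the middle of the notch along the rail, the stage is still (below 4 mm/s) and the fingers still hold it (more than 2 N of contact); the bottle stands in the spill tray, upright within 0.1 rad, at rest, not touched by the fingers (all of step 1 and all of step 2); the arm keeps its last pose, push and grip.
It fails at once if the bottle is tipped (more than 0.5 rad) (angle between bottle's own z axis and vertical above 0.5 rad).
It fails at once if the stage is pushed against the bottle (contact force between stage and bottle above 0.5 N).
It fails at once if the stage runs past the notch (ball more than 10 mm beyond it) (y of stage_ball in the frame of head above 0.01 m).
It fails at once if the jar, the beaker or the spatula is moved more than 20 mm (distance of any of jar, beaker, spatula from where it was at the start of the episode above 0.02 m).
It also fails if it takes over 69 s, if anything falls off the work surface, if the arm or the gripper's body presses on something with over 40 N, if the wrist force passes 120 N, or if a joint passes its speed limit or range.

## Working session

There is one attempt and no reset: what is moved stays moved. The work goes in short steps, Python scripts to look and compute and a shell command to move; the robot and the scene stay as the last step left them, time stands still between calls to the robot, and variables do not carry over. Pictures are saved under pics/ and viewed, and the job is handed in when it is done.

```bash
ls; mkdir -p pics
python3 - <<'E'
from station import *
import cv2
s=state();print(s);print(nose_length if not callable(nose_length) else nose_length())
for n in ["side","top","wrist"]:
    cv2.imwrite(f"pics/{n}0.png",read_camera(n)); print(n,camera_params(n))
E
```

```text
pics
{'time': 0.0, 'joint_pos': array([-1.38697359e+00,  3.42737649e-01,  1.52502784e+00,  6.37041690e-07,
        1.27538328e+00, -1.46031582e-01]), 'qd': array([-0.00088846,  0.00193071,  0.00069209, -0.00013093,  0.00134506,
        0.00069034]), 'joint_torque': array([ 6.68747853e-04, -4.31236446e+01, -2.44218725e+01,  7.16781802e-02,
        5.58944349e-02, -1.18532730e-04]), 'eef_pos': array([ 0.16998528, -0.49631595,  0.24303342]), 'orientation': array([-7.77923252e-04,  9.86430034e-01,  1.64180336e-01, -1.43963517e-05]), 'ft_force': array([ 0.05240358, -0.0420472 , -0.35446187]), 'torque': array([-0.0216385 ,  0.00334933,  0.05362293]), 'opening': 0.09179596878863708}
0.017
side {'mtx': array([[511.54175501,   0.        , 315.79188103],
       [  0.        , 511.54175501, 198.1333324 ],
       [  0.        ,   0.        ,   1.        ]]), 'rvec': array([ 0.53253446, -2.75097908,  1.07635345]), 'tvec': array([0.57250602, 0.14608289, 1.65262545])}
top {'mtx': array([[414.05618912,   0.        , 314.63328574],
       [  0.        , 414.05618912, 196.12888045],
       [  0.        ,   0.        ,   1.        ]]), 'rvec': array([ 2.13430343, -2.11897121,  0.17285176]), 'tvec': array([0.09072046, 0.57225953, 1.60350025])}
wrist {'mtx': array([[350.25713967,   0.        , 316.12041429],
       [  0.        , 350.25713967, 203.31471569],
       [  0.        ,   0.        ,   1.        ]]), 'T_tool_cam': array([[ 9.02272644e-04, -9.61058384e-01, -2.76343933e-01,
         7.45087724e-02],
       [ 9.99999468e-01,  7.28937761e-04,  7.29961450e-04,
        -1.41814526e-04],
       [-5.00098044e-04, -2.76344445e-01,  9.61058530e-01,
        -1.41162346e-01],
       [ 0.00000000e+00,  0.00000000e+00,  0.00000000e+00,
         1.00000000e+00]])}
```

View pics/side0.png

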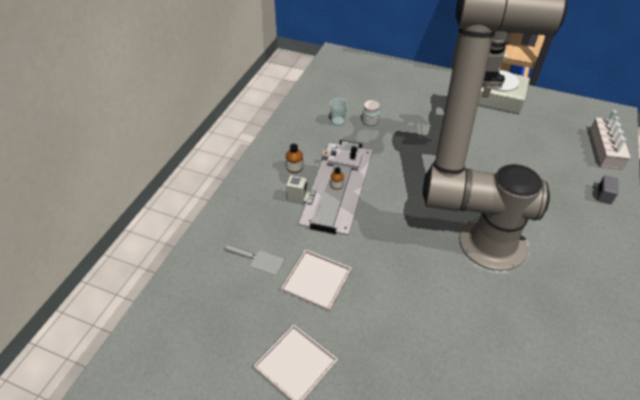

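View pics/top0.png

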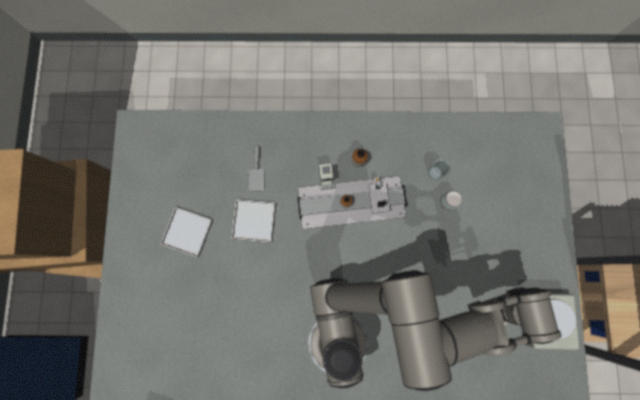

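View pics/wrist0.png

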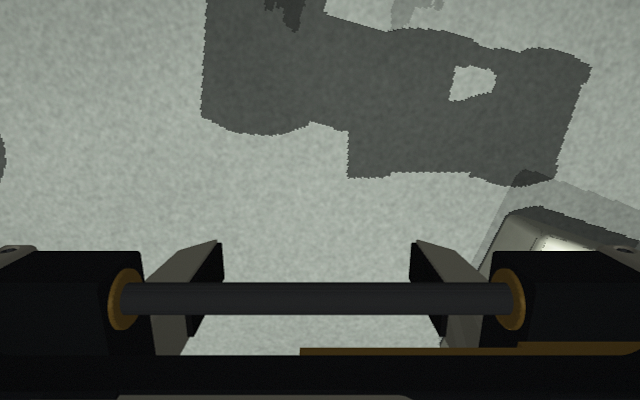

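Side view: robot upper right, bottles at (295,158) and (337,178), trays at (316,279) and (296,363). Top view, where image right is the robot's right: rail at (350,202), stage at (380,198), head at (327,175).

Candidates in the top view:
- **Bottle:** the one at (346,201) on the rail is smaller. The one at (361,156), beside the rail, is larger. I choose (346,201).
- **Tray:** (253,221) and (187,231). The farthest right is (253,221), so I choose that one.

Next is a close crop to check both choices.

```bash
cat > h.py <<'E'
import numpy as np, cv2
from station import *
from scipy.spatial.transform import Rotation as R
def ray(name,uv,st=None):
    p=camera_params(name); K=p["mtx"]
    d=np.linalg.inv(K)@np.array([uv[0],uv[1],1.])
    if "rvec" in p:
        r=cv2.Rodrigues(p["rvec"])[0]; return -r.T@p["tvec"], r.T@d
    T=p["T_tool_cam"]; q=st["orientation"]; Rt=R.from_quat([q[1],q[2],q[3],q[0]]).as_matrix()
    return st["eef_pos"]+Rt@T[:3,3], Rt@T[:3,:3]@d
def at(name,uv,z,st=None):
    o,d=ray(name,uv,st); return o+d*(z-o[2])/d[2]
def proj(name,P,st=None):
    p=camera_params(name); P=np.asarray(P,float)
    if "rvec" in p: return cv2.projectPoints(P.reshape(-1,1,3),p["rvec"],p["tvec"],p["mtx"],None)[0].reshape(-1,2)
    q=st["orientation"]; Rt=R.from_quat([q[1],q[2],q[3],q[0]]).as_matrix(); T=p["T_tool_cam"]
    c=((P.reshape(-1,3)-st["eef_pos"])@Rt-T[:3,3])@T[:3,:3]; uv=c@p["mtx"].T; return uv[:,:2]/uv[:,2:]
def delta(target,zyaw,st):
    """tool-frame shift and turn (deg) to tool-down pose with jaw axis (tool y) at world angle zyaw (deg, mod 180)"""
    q=st["orientation"]; Rt=R.from_quat([q[1],q[2],q[3],q[0]]); best=None
    for a in (zyaw,zyaw+180):
        a=np.radians(a); y=np.array([np.cos(a),np.sin(a),0]); z=np.array([0,0,-1.]); x=np.cross(y,z)
        rv=np.degrees((Rt.inv()*R.from_matrix(np.c_[x,y,z])).as_rotvec())
        if best is None or np.linalg.norm(rv)<np.linalg.norm(best): best=rv
    return Rt.inv().apply(np.asarray(target)-st["eef_pos"]),best
E
python3 - <<'E'
from h import *
t=cv2.imread("pics/top0.png"); s=cv2.imread("pics/side0.png")
cv2.imwrite("pics/crop_top.png",cv2.resize(t[130:260,220:480],None,fx=3,fy=3,interpolation=cv2.INTER_CUBIC))
cv2.imwrite("pics/crop_side.png",cv2.resize(s[90:320,220:400],None,fx=2.6,fy=2.6,interpolation=cv2.INTER_CUBIC))
hsv=cv2.cvtColor(t,cv2.COLOR_BGR2HSV)
m=cv2.inRange(hsv,(0,110,40),(20,255,255))
n,l,st,c=cv2.connectedComponentsWithStats(m[130:260,220:480]);print(st,c+[220,130])
m=cv2.inRange(t,(195,195,195),(255,255,255))
for k in cv2.findContours(m[180:270,150:290],0,2,offset=(150,180))[0]:
    if cv2.contourArea(k)>300:
        r=cv2.minAreaRect(k);print(r,at("top",r[0],.004))
E
```

```text
[[    0     0   260   130 33619]
 [  133    20    14    13   116]
 [  121    67    11     9    65]] [[349.47330379 194.61640739]
 [359.13793103 157.        ]
 [346.10769231 201.21538462]]
```

View pics/crop_top.png

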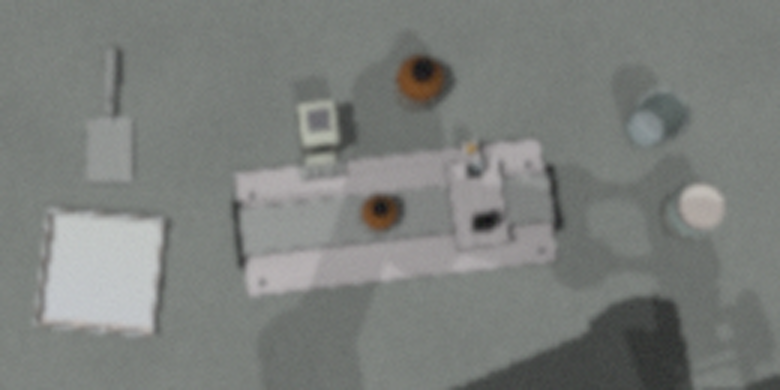

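View pics/crop_side.png

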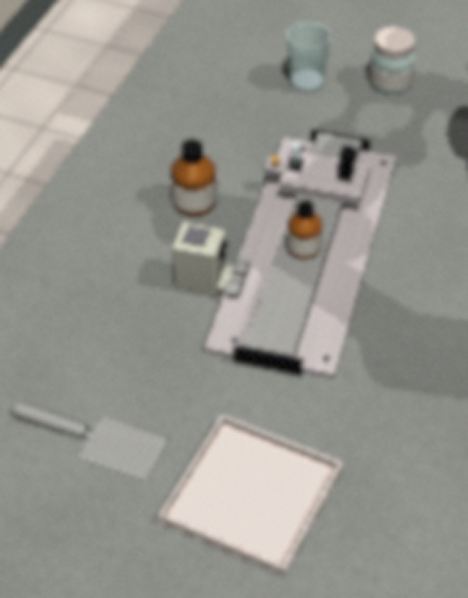

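The crops confirm both. The small bottle is on the rail, with its cap at top (346.7,199.3) and the stage beside it. The tray at (253,221) is the right-hand one.

Run:
```python
from h import *
np.set_printoptions(precision=4,suppress=True)
f=lambda u,v:((u+.5)/3+219.5+.0,(v+.5)/3+129.5)
C=[at("top",f(*p),.012) for p in [(235,174),(541,141),(555,260),(250,294)]]
print(np.array(C)); c=np.mean(C,0); ydir=(C[0]-C[1]+C[3]-C[2]);print("rail c",c,np.degrees(np.arctan2(-ydir[0],ydir[1])),np.linalg.norm(C[0]-C[1]),np.linalg.norm(C[1]-C[2]))
print("cap top",at("top",f(381,207),.112))
print("post top",at("top",f(486,216),.097))
print("lugball",at("top",f(472,149),.055))
T=[at("top",f(*p),.018) for p in [(48,210),(166,219),(155,333),(37,325)]];print("tray",np.array(T),np.mean(T,0))
print("head",at("top",f(319,116),.086)); print("block",at("top",f(323,160),.032))
g=lambda u,v:((u+.5)/2.6+219.5,(v+.5)/2.6+89.5)
print("side cap",at("side",g(305,206),.112),"post",at("side",g(348,150),.097))
print(delta([.4,0,.3],0,state()))
```

```text
[[ 0.613   0.1638  0.012 ]
 [ 0.6616 -0.2551  0.012 ]
 [ 0.4976 -0.2694  0.012 ]
 [ 0.4488  0.1411  0.012 ]]
rail c [ 0.5552 -0.0549  0.012 ] 6.702845495166156 0.42167993127812675 0.16468280954474268
cap top [ 0.5517 -0.0287  0.112 ]
post top [ 0.5433 -0.1648  0.097 ]
lugball [ 0.6405 -0.1543  0.055 ]
tray [[0.5605 0.4167 0.018 ]
 [0.5492 0.2561 0.018 ]
 [0.3952 0.267  0.018 ]
 [0.4047 0.4251 0.018 ]] [0.4774 0.3412 0.018 ]
head [0.677  0.0504 0.086 ]
block [0.6291 0.0439 0.032 ]
side cap [ 0.5505 -0.0265  0.112 ] post [ 0.5392 -0.1667  0.097 ]
(array([ 0.3784, -0.3952, -0.0563]), array([ -0.0522,  -0.0484, -71.1027]))
```

Run:
```python
from h import *
np.set_printoptions(precision=4,suppress=True)
print(delta([.53,-.04,.28],96.6,state()), at("top",(361,153),.13))
```

```text
(array([ 0.4884, -0.3153, -0.0364]), array([-0.0668, -0.0013, 12.2973])) [ 0.7279 -0.0838  0.13  ]
```

```bash
python3 -m handwheel '[[[0,0,-0.018],[0,0,6.1],0.0918],[[0,0,-0.018],[0,0,6.1],0.0918]]'; python3 -c "
from h import *
print(delta([.53,-.04,.28],96.6,state()))"
```

```text
time: 0.4
eef_pos: [0.1698, -0.4954, 0.278]
orientation: [-0.003, 0.998, 0.055, -0.0]
ft_force: [-0.2, -0.4, -0.0]
opening: 0.0921
(array([ 4.08428463e-01, -4.12729929e-01,  3.33099099e-04]), array([-0.35786343,  0.02703997, -0.24211907]))
```

```bash
python3 -m handwheel '[[[0.041,-0.041,0],[0,0,0],0.0918],[[0.041,-0.041,0],[0,0,0],0.0918],[[0.041,-0.041,0],[0,0,0],0.0918],[[0.041,-0.041,0],[0,0,0],0.0918],[[0.041,-0.041,0],[0,0,0],0.0918],[[0.041,-0.041,0],[0,0,0],0.0918],[[0.041,-0.041,0],[0,0,0],0.0918],[[0.041,-0.041,0],[0,0,0],0.0918],[[0.041,-0.041,0],[0,0,0],0.0918],[[0.03,-0.03,0],[0,0,0],0.0918],[[0,0,0],[0,0,0],0.0918]]'; python3 -c "
from h import *
s=state();cv2.imwrite('pics/w1.png',read_camera('wrist'))
print(s['eef_pos'],s['qd'],delta([.5517,-.0287,.28],96.6,s))"
```

```text
time: 1.78
eef_pos: [0.5331, -0.0424, 0.2783]
orientation: [-0.002, 0.999, 0.053, -0.001]
ft_force: [-0.3, 0.4, -0.3]
opening: 0.0919
[ 0.53310726 -0.04244928  0.27830408] [-0.02103414 -0.00984246  0.02381016 -0.02164073  0.00804444 -0.00736762] (array([ 0.01994448, -0.01170743, -0.00166217]), array([-0.27940224,  0.0655785 , -0.51021236]))
```

View pics/w1.png

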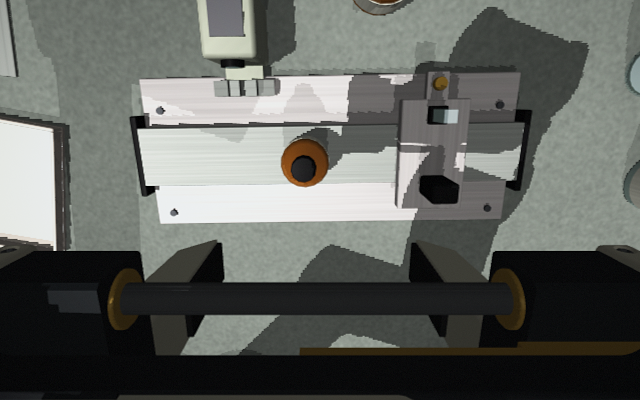

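Wrist view: bottle cap at (304,168), post at (438,189), brass plunger at (440,82), notch block at (247,87). I'll zoom in to measure.

Run:
```python
from h import *
np.set_printoptions(precision=4,suppress=True)
w=cv2.imread("pics/w1.png")
a=cv2.resize(w[55:110,195:305],None,fx=7,fy=7,interpolation=cv2.INTER_NEAREST)
cv2.imwrite("pics/w1n.png",a)
cv2.imwrite("pics/w1s.png",cv2.resize(w[65:215,390:535],None,fx=4,fy=4,interpolation=cv2.INTER_CUBIC))
hsv=cv2.cvtColor(w,cv2.COLOR_BGR2HSV)
def blob(m,box,min=30):
    x0,y0,x1,y1=box
    for k in cv2.findContours(m[y0:y1,x0:x1],0,2,offset=(x0,y0))[0]:
        if cv2.contourArea(k)>min: print(box,cv2.boundingRect(k),cv2.minEnclosingCircle(k),cv2.minAreaRect(k))
blob(cv2.inRange(hsv,(5,120,40),(25,255,255)),(270,130,340,195))
blob(cv2.inRange(hsv,(0,0,0),(180,255,45)),(285,145,330,190))
blob(cv2.inRange(hsv,(0,0,0),(180,255,40)),(410,165,465,210))
blob(cv2.inRange(hsv,(10,100,60),(30,255,255)),(425,70,455,95))
```

```text
(270, 130, 340, 195) (281, 139, 48, 48) ((304.5660400390625, 162.367919921875), 23.863367080688477) ((304.5000305175781, 162.50001525878906), (46.66904067993164, 46.66904067993164), 45.0)
(285, 145, 330, 190) (291, 155, 25, 27) ((303.5, 168.0), 13.200478553771973) ((303.3846435546875, 168.07691955566406), (23.92616844177246, 25.8873291015625), 11.309932708740234)
(410, 165, 465, 210) (419, 175, 40, 29) ((438.5, 189.0), 21.800329208374023) ((438.5, 189.0), (28.0, 39.0), 90.0)
(425, 70, 455, 95) (435, 77, 13, 13) ((441.0, 83.0), 6.708303928375244) ((441.0, 83.0), (12.0, 12.0), 90.0)
```

View pics/w1n.png

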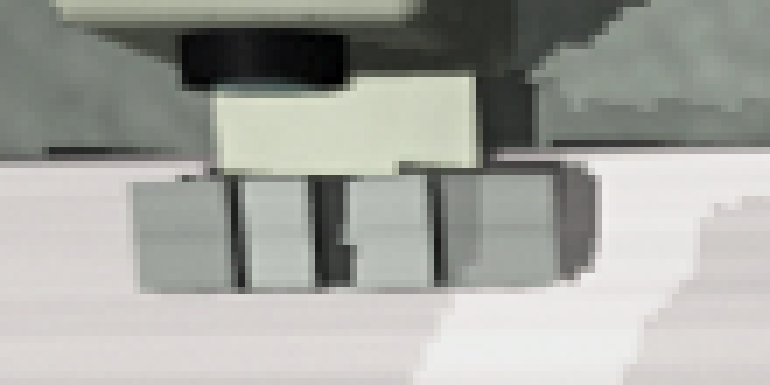

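View pics/w1s.png

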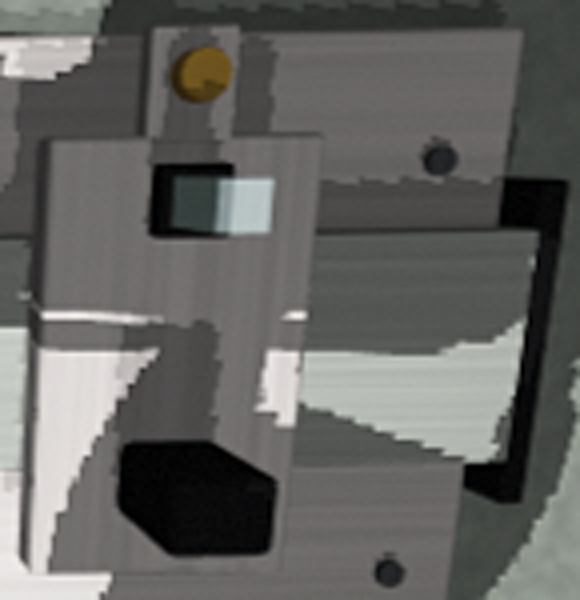

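Run:
```python
from h import *
np.set_printoptions(precision=4,suppress=True)
w=cv2.imread("pics/w1.png"); s=state()
A=lambda u,v,z:at("wrist",(u,v),z,s)
bed=[A(140,79,.012),A(520,72,.012),A(501,218,.012),A(160,223,.012)]
print(np.array(bed)); C=bed; yd=C[0]-C[1]+C[3]-C[2]; ang=np.degrees(np.arctan2(-yd[0],yd[1])); c=np.mean(C,0)
print("rail",c,ang,np.linalg.norm(C[0]-C[1]),np.linalg.norm(C[1]-C[2]))
a=np.radians(ang);X=np.array([np.cos(a),np.sin(a)]);Y=np.array([-np.sin(a),np.cos(a)])
def rp(n,P): print(n,P,"rail:",(P[:2]-c[:2])@X,(P[:2]-c[:2])@Y)
rp("cap",A(303.5,168,.112)); rp("body",A(304.5,163,.082))
rp("post",A(444.5,193.5,.097)); rp("plunger",A(441,83,.07)); rp("notch",A(242.8,88.6,.030))
rp("notch block ends mid",A(195+349/7,88.6,.026))
for p in [(42,140),(320,135),(288,570),(28,572)]: rp("plate",A(390+p[0]/4,65+p[1]/4,.05))
```

```text
[[ 0.6101  0.1606  0.012 ]
 [ 0.6612 -0.2523  0.012 ]
 [ 0.4949 -0.2739  0.012 ]
 [ 0.4436  0.1416  0.012 ]]
rail [ 0.5525 -0.056   0.012 ] 7.0434948954673855 0.41601119419961907 0.1677255536377773
cap [ 0.5494 -0.0298  0.112 ] rail: 0.00014273011583464747 0.02632033015910492
body [ 0.5488 -0.0297  0.082 ] rail: -0.00044150784783751997 0.026523153802842845
post [ 0.5365 -0.1649  0.097 ] rail: -0.02923774206914427 -0.1061748513436143
plunger [ 0.6361 -0.1502  0.07  ] rail: 0.0714426479827361 -0.1037341436099318
notch [0.6118 0.0439 0.03  ] rail: 0.07115799588842629 0.09181316980440088
notch block ends mid [0.6121 0.0425 0.026 ] rail: 0.07127363500462433 0.09042343745723029
plate [ 0.6174 -0.1194  0.05  ] rail: 0.05672199732074246 -0.07088098151704272
plate [ 0.626  -0.1888  0.05  ] rail: 0.05674301622287056 -0.14085985167446108
plate [ 0.5126 -0.2061  0.05  ] rail: -0.05792866606763847 -0.14410351704629393
plate [ 0.5044 -0.1352  0.05  ] rail: -0.05737856357587891 -0.07272608195147484
```

```bash
python3 -c "
from h import *
print(delta([.549,-.0297,.15],97,state()))"
```

```text
(array([ 0.0182818 , -0.01148044,  0.12835042]), array([-0.25795481,  0.10090125, -0.97993936]))
```

```bash
python3 -m handwheel '[[[0.0092,-0.0058,0.03],[-0.13,0.05,-0.5],0.0918],[[0.0092,-0.0058,0.035],[-0.13,0.05,-0.5],0.0918],[[0,0,0.035],[0,0,0],0.0918],[[0,0,0.028],[0,0,0],0.0918],[[0,0,0],[0,0,0],0.0918]]'; python3 -c "
from h import *
s=state();cv2.imwrite('pics/w2.png',read_camera('wrist'))
print(delta([.549,-.0297,.069],97,s))"
```

```text
time: 2.45
eef_pos: [0.5465, -0.036, 0.1478]
orientation: [0.001, 0.998, 0.058, -0.0]
ft_force: [0.1, -0.6, -0.3]
opening: 0.092
(array([ 0.00328846, -0.00617132,  0.07879951]), array([ 0.13428539,  0.05162086, -0.31505804]))
```

View pics/w2.png

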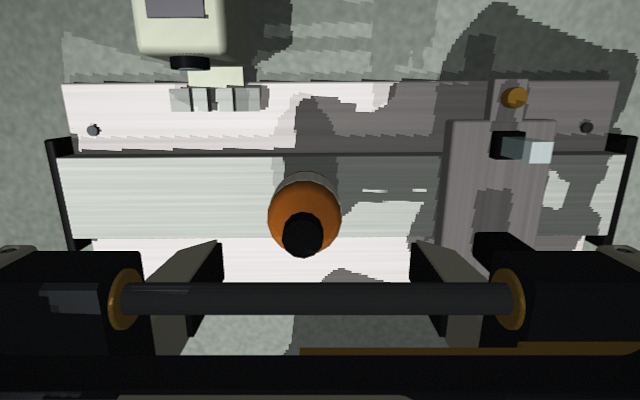

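The bottle is between the fingers, cap at (301,234). I'll correct the remaining 6 mm and descend.

```bash
python3 -c "
from h import *
s=state();print(at('wrist',(301.5,236),.112,s))"
python3 -m handwheel '[[[0.003,-0.006,0.018],[0.13,0.05,-0.3],0.0918],[[0,0,0.02],[0,0,0],0.0918],[[0,0,0],[0,0,0],0.0918]]';python3 -c "
from h import *
s=state();print(delta([.549,-.0297,.069],97,s))"
```

```text
[ 0.55128239 -0.02789184  0.112     ]
time: 2.88
eef_pos: [0.5522, -0.0326, 0.1161]
orientation: [0.002, 0.998, 0.06, 0.006]
ft_force: [-0.1, -0.5, 0.0]
opening: 0.0922
(array([-0.00334618, -0.00340514,  0.04702937]), array([ 0.23736055, -0.62563298, -0.15142574]))
```

```bash
python3 -m handwheel '[[[-0.0023,-0.0042,0.02],[0.2,-0.6,0],0.0918],[[0,0,0.016],[0,0,0],0.0918],[[0,0,0.011],[0,0,0],0.0918],[[0,0,0],[0,0,0],0.0918]]';python3 -c "
from h import *
s=state();print(delta([.55,-.029,.069],97,s))"
```

```text
time: 3.38
eef_pos: [0.5508, -0.0293, 0.0686]
orientation: [0.001, 0.998, 0.059, 0.002]
ft_force: [-0.1, -0.5, -0.9]
opening: 0.0918
(array([-0.00072224, -0.00035212, -0.00041157]), array([ 0.0964112 , -0.20146739, -0.19153509]))
```

```bash
python3 -m handwheel '[[[0,0,0],[0,0,0],0.065],[[0,0,0],[0,0,0],0.054],[[0,0,0],[0,0,0],0.044],[[0,0,0],[0,0,0],0.044],[[0,0,0],[0,0,0],0.044],[[0,0,0],[0,0,0],0.044]]'
```

```text
time: 4.12
eef_pos: [0.5516, -0.0293, 0.0698]
orientation: [0.001, 0.998, 0.059, 0.003]
ft_force: [0.7, -0.3, -1.5]
opening: 0.0473
```

```bash
python3 -m handwheel '[[[0,0,0],[0,0,0],0.02],[[0,0,0],[0,0,0],0.02],[[0,0,-0.01],[0,0,0],0.02],[[0,0,-0.02],[0,0,0],0.02],[[0,0,-0.03],[0,0,0],0.02],[[0,0,-0.03],[0,0,0],0.02],[[0,0,-0.01],[0,0,0],0.02],[[0,0,0],[0,0,0],0.02]]';python3 -c "
from h import *
s=state();cv2.imwrite('pics/s3.png',cv2.resize(read_camera('side')[80:320,200:420],None,fx=2.5,fy=2.5))
print(delta([.477,.341,.17],97,s))"
```

```text
time: 5.12
eef_pos: [0.5499, -0.0291, 0.1733]
orientation: [0.001, 0.998, 0.059, 0.002]
ft_force: [0.2, -0.3, -2.3]
opening: 0.0475
(array([-0.02850331, -0.37612242,  0.00259609]), array([ 0.09093427, -0.16801122, -0.18945445]))
```

View pics/s3.png

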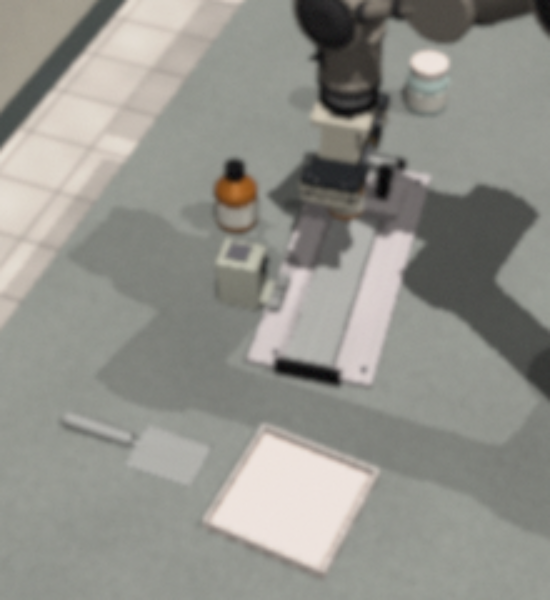

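The bottle has been lifted: opening is 47.5 mm, and about 2 N of load shows. Next I carry it to the tray.

```bash
python3 -m handwheel '[[[-0.001,-0.012,0],[0,0,0],0.02],[[-0.002,-0.024,0],[0,0,0],0.02],[[-0.003,-0.034,0],[0,0,0],0.02],[[-0.003,-0.036,0],[0,0,0],0.02],[[-0.003,-0.036,0],[0,0,0],0.02],[[-0.003,-0.036,0],[0,0,0],0.02],[[-0.003,-0.036,0],[0,0,0],0.02],[[-0.003,-0.036,0],[0,0,0],0.02],[[-0.003,-0.036,0],[0,0,0],0.02],[[-0.002,-0.034,0],[0,0,0],0.02],[[-0.002,-0.024,0],[0,0,0],0.02],[[-0.001,-0.012,0],[0,0,0],0.02],[[0,0,0],[0,0,0],0.02]]';python3 -c "
from h import *
s=state();cv2.imwrite('pics/w4.png',read_camera('wrist'));t=read_camera('top')
cv2.imwrite('pics/t4.png',cv2.resize(t[160:280,200:340],None,fx=4,fy=4))
print(delta([.477,.341,.10],97,s))"
```

```text
time: 6.8
eef_pos: [0.4646, 0.3377, 0.158]
orientation: [0.002, 0.998, 0.06, -0.013]
ft_force: [-0.6, -0.8, -1.8]
opening: 0.0476
(array([ 0.01418563, -0.00186507,  0.05763716]), array([ 0.08685786,  1.49454612, -0.08423959]))
```

View pics/w4.png

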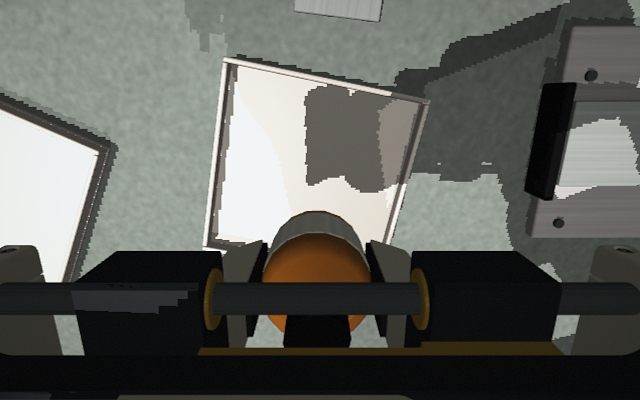

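```bash
python3 -c "
from h import *
s=state()
P=[at('wrist',p,.018,s) for p in [(225,59),(428,101),(204,246)]];print(P)
print('center',(P[1]+P[2])/2, np.linalg.norm(P[0]-P[1]),np.linalg.norm(P[0]-P[2]))"
```

```text
[array([0.55832026, 0.4155713 , 0.018     ]), array([0.54705223, 0.25991777, 0.018     ]), array([0.40493577, 0.42732111, 0.018     ])]
center [0.475994   0.34361944 0.018     ] 0.15606085118146026 0.15383386549941205
```

```bash
python3 -m handwheel '[[[0.007,-0.001,0.01],[0,0.7,0],0.02],[[0.006,-0.001,0.02],[0,0.7,0],0.02],[[0,0,0.025],[0,0,0],0.02],[[0,0,0.02],[0,0,0],0.02],[[0,0,0.008],[0,0,0],0.02],[[0,0,0],[0,0,0],0.02]]';python3 -c "
from h import *
s=state()
print(delta([.476,.343,.042],97,s))"
```

```text
time: 7.65
eef_pos: [0.4813, 0.3356, 0.0707]
orientation: [0.001, 0.998, 0.056, 0.001]
ft_force: [-0.1, -0.5, -1.4]
opening: 0.0473
(array([-0.00448745, -0.00803405,  0.02871174]), array([ 0.14111213, -0.1238618 , -0.56266463]))
```

```bash
python3 -m handwheel '[[[-0.004,-0.006,0.008],[0,0,0],0.02],[[0,0,0.008],[0,0,0],0.02],[[0,0,0.005],[0,0,0],0.02],[[0,0,0.003],[0,0,0],0.02],[[0,0,0],[0,0,0],0.02]]'
```

```text
time: 8.28
eef_pos: [0.4775, 0.342, 0.0468]
orientation: [0.0, 0.998, 0.056, 0.003]
ft_force: [0.0, -0.3, -1.1]
opening: 0.0472
```

```bash
python3 -m handwheel '[[[0,0,0.003],[0,-0.3,0],0.02],[[0,0,0.002],[0,0,0],0.02],[[0,0,0],[0,0,0],0.02]]'
```

```text
time: 8.65
eef_pos: [0.4779, 0.3421, 0.0419]
orientation: [0.0, 0.998, 0.056, 0.0]
ft_force: [0.2, -0.0, -1.6]
opening: 0.0479
```

```bash
python3 -m handwheel '[[[0,0,0.001],[0,0,0],0.02],[[0,0,0],[0,0,0],0.02]]'
```

```text
time: 8.9
eef_pos: [0.4781, 0.3422, 0.042]
orientation: [0.0, 0.998, 0.056, 0.001]
ft_force: [-0.6, -0.1, -2.1]
opening: 0.0472
```

```bash
python3 -m handwheel '[[[0,0,0.0015],[0,0,0],0.02],[[0,0,0],[0,0,0],0.02]]';python3 -m handwheel '[[[0,0,0.0015],[0,0,0],0.02],[[0,0,0],[0,0,0],0.02]]'; python3 -c "
from h import *
cv2.imwrite('pics/s5.png',cv2.resize(read_camera('side')[220:340,240:400],None,fx=4,fy=4))"
```

```text
time: 9.15
eef_pos: [0.4782, 0.3424, 0.0419]
orientation: [0.0, 0.998, 0.056, 0.001]
ft_force: [-0.5, 0.4, -2.0]
opening: 0.0473
time: 9.4
eef_pos: [0.4784, 0.3425, 0.0418]
orientation: [-0.0, 0.998, 0.056, 0.002]
ft_force: [0.5, -0.5, -1.6]
opening: 0.0476
```

View pics/s5.png

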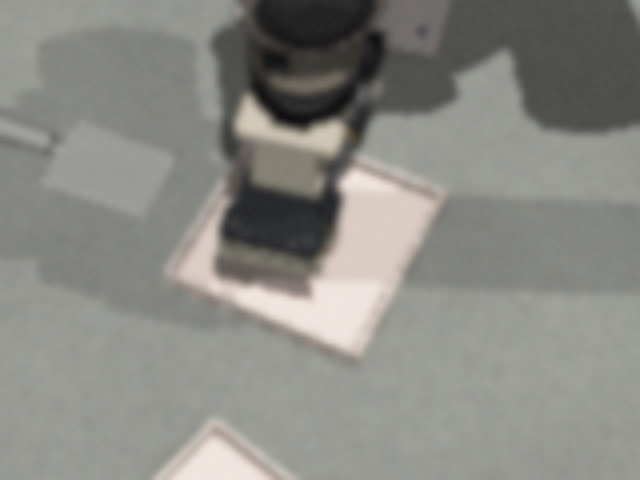

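The z reading has stopped at 0.042, which is the height where I expect the bottle to meet the floor. I'll release it.

```bash
python3 -m handwheel '[[[0,0,0],[0,0,0],0.05],[[0,0,0],[0,0,0],0.06],[[0,0,0],[0,0,0],0.075],[[0,0,0],[0,0,0],0.0918],[[0,0,0],[0,0,0],0.0918],[[0,0,0],[0,0,0],0.0918],[[0,0,0],[0,0,0],0.0918]]'; python3 -m handwheel '[[[0,0,-0.02],[0,0,0],0.0918],[[0,0,-0.04],[0,0,0],0.0918],[[0,0,-0.05],[0,0,0],0.0918],[[0,0,-0.05],[0,0,0],0.0918],[[0,0,0],[0,0,0],0.0918]]';python3 -c "
from h import *
s=state();cv2.imwrite('pics/w6.png',read_camera('wrist'))
a=np.radians(7.04);c=np.array([.5525,-.056]);
p=c+np.array([np.cos(a),np.sin(a)])*-.0295+np.array([-np.sin(a),np.cos(a)])*-.1065
print(p,delta([p[0],p[1],.2],97,s))"
```

```text
time: 10.32
eef_pos: [0.4788, 0.3427, 0.0411]
orientation: [-0.0, 0.998, 0.056, 0.002]
ft_force: [-0.4, -0.9, -0.8]
opening: 0.0919
time: 10.95
eef_pos: [0.478, 0.3424, 0.2053]
orientation: [0.0, 0.998, 0.056, 0.001]
ft_force: [-0.2, -0.3, -0.3]
opening: 0.092
[ 0.53627528 -0.16531266] (array([0.00101096, 0.5110556 , 0.00540704]), array([ 0.01452683, -0.13303562, -0.5625172 ]))
```

View pics/w6.png

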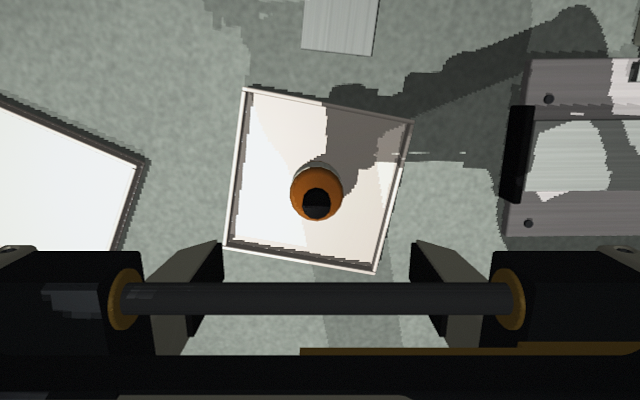

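The bottle stands upright, near the tray's centre at (316,197), and is released. Now to the post.

```bash
python3 -m handwheel '[[[0,0.02,0],[0,0,-0.5],0.0918],[[0,0.045,0],[0,0,0],0.0918],[[0,0.05,0],[0,0,0],0.0918],[[0,0.05,0],[0,0,0],0.0918],[[0,0.05,0],[0,0,0],0.0918],[[0,0.05,0],[0,0,0],0.0918],[[0,0.05,0],[0,0,0],0.0918],[[0,0.05,0],[0,0,0],0.0918],[[0,0.05,0],[0,0,0],0.0918],[[0,0.045,0],[0,0,0],0.0918],[[0,0.03,0],[0,0,0],0.0918],[[0,0.015,0],[0,0,0],0.0918],[[0,0,0],[0,0,0],0.0918]]';python3 -c "
from h import *
s=state();cv2.imwrite('pics/w7.png',read_camera('wrist'))
print(delta([.5363,-.1653,.2],97,s),proj('wrist',[.5363,-.1653,.097],s))"
```

```text
time: 12.62
eef_pos: [0.5302, -0.174, 0.1832]
orientation: [-0.002, 0.998, 0.062, -0.018]
ft_force: [-0.3, -0.2, 0.1]
opening: 0.092
(array([ 0.00648452, -0.00794309, -0.01700088]), array([-0.32198172,  1.99800347,  0.06115375])) [[305.13989038 202.05643531]]
```

View pics/w7.png

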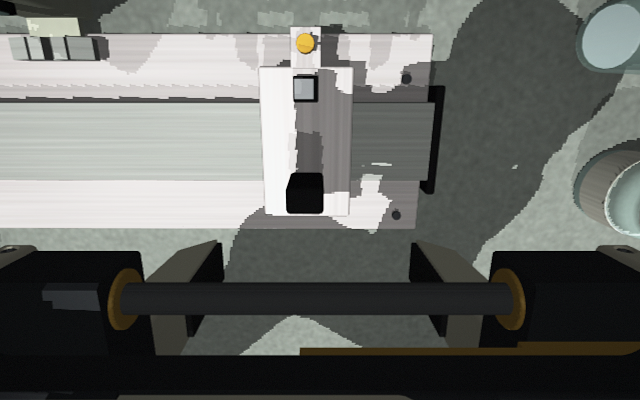

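```bash
python3 -m handwheel '[[[0.0065,-0.0075,0],[-0.3,2,0],0.0918],[[0,0,0.02],[0,0,0],0.0918],[[0,0,0.025],[0,0,0],0.0918],[[0,0,0.02],[0,0,0],0.0918],[[0,0,0],[0,0,0],0.0918]]';python3 -c "
from h import *
s=state()
print(delta([.5363,-.1653,.076],97,s))"
```

```text
time: 13.3
eef_pos: [0.5354, -0.1563, 0.1165]
orientation: [-0.002, 0.998, 0.066, 0.0]
ft_force: [-0.2, 0.8, 0.0]
opening: 0.0921
(array([-0.00035406,  0.00916878,  0.04046641]), array([-0.17990354, -0.017068  ,  0.56985282]))
```

```bash
python3 -m handwheel '[[[0,0.008,0],[-0.1,0,0.5],0.0918],[[0,0,0.015],[0,0,0],0.0918],[[0,0,0.014],[0,0,0],0.0918],[[0,0,0.008],[0,0,0],0.0918],[[0,0,0],[0,0,0],0.0918]]';python3 -c "
from h import *
s=state()
print(delta([.5363,-.1653,.076],97,s))"
```

```text
time: 13.92
eef_pos: [0.5375, -0.1639, 0.0788]
orientation: [-0.0, 0.998, 0.062, 0.001]
ft_force: [-0.6, 0.1, -0.1]
opening: 0.0918
(array([-0.0013503 ,  0.00126359,  0.00276519]), array([-0.00437681, -0.14677302,  0.10849612]))
```

```bash
python3 -m handwheel '[[[-0.001,0.001,0.002],[0,0,0],0.06],[[0,0,0],[0,0,0],0.04],[[0,0,0],[0,0,0],0.022],[[0,0,0],[0,0,0],0.01],[[0,0,0],[0,0,0],0.01],[[0,0,0],[0,0,0],0.01],[[0,0,0],[0,0,0],0.01],[[0,0,0],[0,0,0],0.01]]';python3 -c "
from h import *
s=state();cv2.imwrite('pics/w8.png',read_camera('wrist'))
print(s['eef_pos'],s['ft_force'],delta([.5363,-.1653,.076],97,s))"
```

```text
time: 14.92
eef_pos: [0.5372, -0.1653, 0.0777]
orientation: [0.0, 0.998, 0.062, 0.002]
ft_force: [0.3, -0.3, 0.6]
opening: 0.0256
[ 0.53720582 -0.16533318  0.07771643] [ 0.26601005 -0.34906382  0.56494023] (array([-0.00090224, -0.00014628,  0.00171239]), array([ 0.04900821, -0.24924619,  0.09540431]))
```

View pics/w8.png

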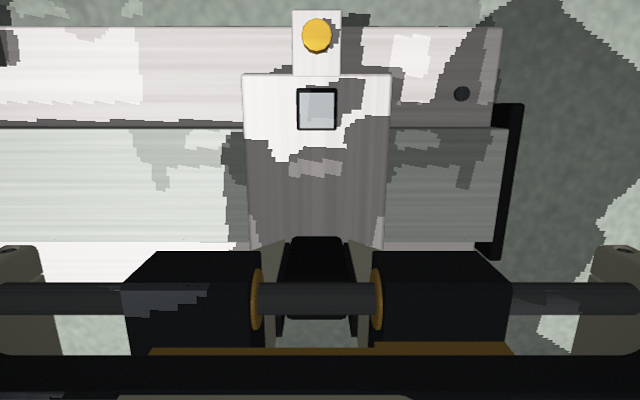

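The post is gripped at 25.6 mm opening. I'll slide most of the way.

```bash
python3 -m handwheel '[[[0,-0.005,0],[0,0,0],0.01],[[0,-0.01,0],[0,0,0],0.01],[[0,-0.01,0],[0,0,0],0.01],[[0,-0.01,0],[0,0,0],0.01],[[0,0,0],[0,0,0],0.01]]';python3 -c "
from h import *
s=state();a=np.radians(7.04);c=np.array([.5525,-.056]);d=s['eef_pos'][:2]-c
print(d@[np.cos(a),np.sin(a)],d@[-np.sin(a),np.cos(a)],delta([.5363,-.1653,.0777],97,s),s['torque'])"
```

```text
time: 15.6
eef_pos: [0.5325, -0.1276, 0.0777]
orientation: [0.0, 0.998, 0.062, 0.002]
ft_force: [1.0, 1.0, -0.7]
opening: 0.0257
-0.028617196933020103 -0.06864487627158054 (array([-9.07962225e-04,  3.78443906e-02,  7.48232672e-06]), array([ 0.03583294, -0.25433714,  0.11759246])) [ 0.27458515  0.01709598 -0.10901597]
```

```bash
python3 -m handwheel '[[[0,-0.01,0],[0,0,0],0.01],[[0,-0.01,0],[0,0,0],0.01],[[0,-0.01,0],[0,0,0],0.01],[[0,-0.01,0],[0,0,0],0.01],[[0,-0.01,0],[0,0,0],0.01],[[0,-0.01,0],[0,0,0],0.01],[[0,-0.01,0],[0,0,0],0.01],[[0,-0.01,0],[0,0,0],0.01],[[0,-0.01,0],[0,0,0],0.01],[[0,-0.01,0],[0,0,0],0.01],[[0,0,0],[0,0,0],0.01]]';python3 -c "
from h import *
s=state();a=np.radians(7.04);c=np.array([.5525,-.056]);d=s['eef_pos'][:2]-c
print(d@[np.cos(a),np.sin(a)],d@[-np.sin(a),np.cos(a)],delta([.5363,-.1653,.0777],97,s),s['torque'])
cv2.imwrite('pics/w9.png',read_camera('wrist'))"
```

```text
time: 16.98
eef_pos: [0.5194, -0.0211, 0.0777]
orientation: [0.0, 0.998, 0.062, 0.003]
ft_force: [0.7, 0.8, 0.2]
opening: 0.0258
-0.028578194026556432 0.03869259262294391 (array([-1.11574747e-03,  1.45181506e-01,  8.25147512e-05]), array([ 0.04116721, -0.28945676,  0.12676586])) [ 0.19660414  0.0450761  -0.14574535]
```

View pics/w9.png

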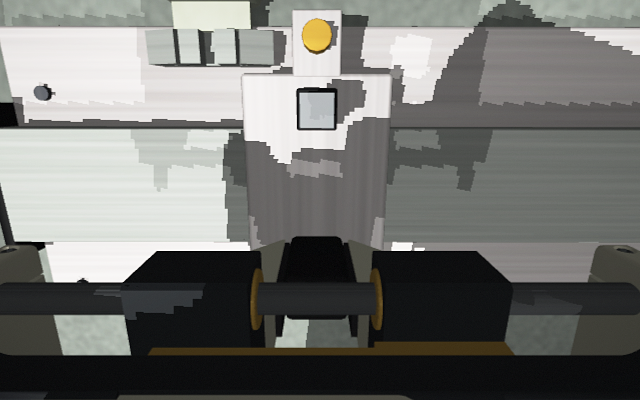

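```bash
python3 -c "
from h import *
w=cv2.imread('pics/w9.png');cv2.imwrite('pics/w9n.png',cv2.resize(w[10:80,140:350],None,fx=3.8,fy=3.8,interpolation=cv2.INTER_CUBIC))
s=state();a=np.radians(7.04);c=np.array([.5525,-.056])
for n,p,z in [('notch',(207,47),.030),('plunger',(316.5,35),.075),('plunger',(316.5,35),.06)]:
  q=at('wrist',p,z,s)[:2];print(n,(q-c)@[np.cos(a),np.sin(a)],(q-c)@[-np.sin(a),np.cos(a)],(q-s['eef_pos'][:2])@[-np.sin(a),np.cos(a)])"
```

```text
notch 0.07270301159053287 0.09295787429094875 0.054565308896158876
plunger 0.07043970851381053 0.038471486530585255 7.892113579538478e-05
plunger 0.07306369738090945 0.03844312601752981 5.0560622739947564e-05
```

View pics/w9n.png

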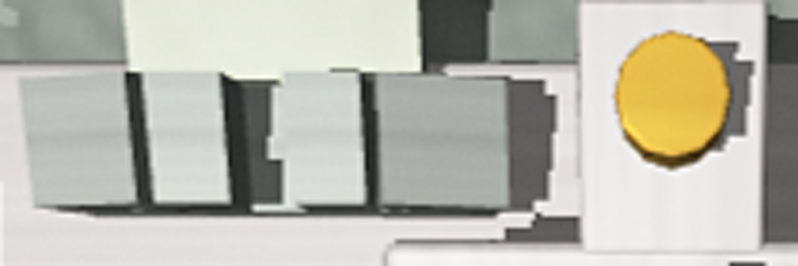

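```bash
python3 -m handwheel '[[[0,-0.007,0],[0,0,0],0.01],[[0,-0.007,0],[0,0,0],0.01],[[0,-0.006,0],[0,0,0],0.01],[[0,0,0],[0,0,0],0.01]]';python3 -c "
from h import *
s=state();a=np.radians(7.04);c=np.array([.5525,-.056]);d=s['eef_pos'][:2]-c
print(d@[np.cos(a),np.sin(a)],d@[-np.sin(a),np.cos(a)])
w=read_camera('wrist');cv2.imwrite('pics/w10.png',cv2.resize(w[5:80,190:350],None,fx=5,fy=5,interpolation=cv2.INTER_CUBIC))"
```

```text
time: 17.52
eef_pos: [0.5169, -0.0007, 0.0777]
orientation: [0.0, 0.998, 0.062, 0.003]
ft_force: [0.3, 1.9, 0.6]
opening: 0.0259
-0.028566031057781504 0.05922409517572433
```

View pics/w10.png

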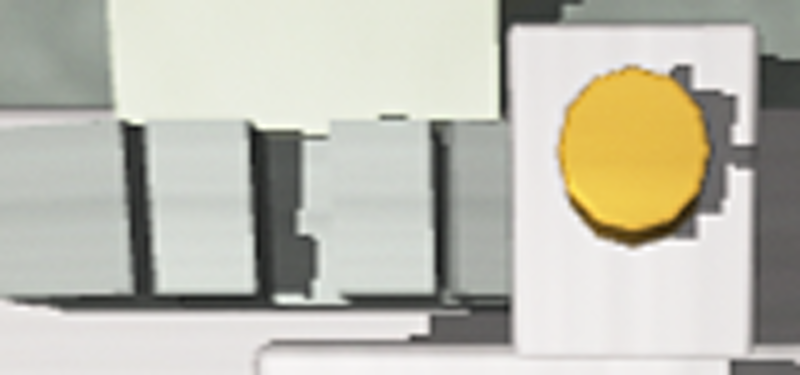

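The notch is still 34 mm ahead (gap at about (248,47)) and both estimates agree on rail y = 0.093. From here I go in small steps, watching the force.

```bash
cat > r.py <<'E'
from h import *
s=state();a=np.radians(7.04);c=np.array([.5525,-.056]);d=s['eef_pos'][:2]-c;Y=[-np.sin(a),np.cos(a)]
print('x %.4f togo %.4f Fy %.2f z %.4f'%(d@[np.cos(a),np.sin(a)],.093-d@Y,s['ft_force'][:2]@Y,s['eef_pos'][2]), delta([.5,0,.0777],97,s)[1])
E
python3 -m handwheel '[[[0,-0.004,0],[0,0,0],0.01],[[0,-0.004,0],[0,0,0],0.01]]'>/dev/null;python3 r.py
python3 -m handwheel '[[[0,-0.004,0],[0,0,0],0.01],[[0,-0.003,0],[0,0,0],0.01]]'>/dev/null;python3 r.py
```

```text
x -0.0286 togo 0.0261 Fy -2.08 z 0.0777 [ 0.07863577 -0.29426751  0.04964876]
x -0.0286 togo 0.0201 Fy -7.54 z 0.0777 [ 0.20991949 -0.29150962  0.05915561]
```

```bash
python3 -m handwheel '[[[0,-0.003,0],[0,0,0],0.01],[[0,-0.003,0],[0,0,0],0.01]]'>/dev/null;python3 r.py
python3 -m handwheel '[[[0,-0.003,0],[0,0,0],0.01]]'>/dev/null;python3 r.py
python3 -m handwheel '[[[0,-0.003,0],[0,0,0],0.01]]'>/dev/null;python3 r.py
```

```text
x -0.0286 togo 0.0151 Fy -5.70 z 0.0777 [ 0.30197795 -0.29047636  0.0233499 ]
x -0.0286 togo 0.0128 Fy -5.73 z 0.0777 [ 0.35024642 -0.29624372  0.0027222 ]
x -0.0286 togo 0.0101 Fy -5.26 z 0.0777 [ 0.37768881 -0.29047525 -0.01862723]
```

```bash
for i in 1; do python3 -m handwheel '[[[0,-0.0025,0],[0,0,0],0.01]]'>/dev/null;python3 r.py;python3 -m handwheel '[[[0,-0.0025,0],[0,0,0],0.01]]'>/dev/null;python3 r.py; done
```

```text
x -0.0286 togo 0.0080 Fy -5.39 z 0.0777 [ 0.40218186 -0.29112772 -0.03393827]
x -0.0286 togo 0.0058 Fy -4.60 z 0.0777 [ 0.42473925 -0.29025431 -0.05249113]
```

```bash
python3 -m handwheel '[[[0,-0.002,0],[0,0,0],0.01]]'>/dev/null;python3 r.py;python3 -m handwheel '[[[0,-0.0015,0],[0,0,0],0.01]]'>/dev/null;python3 r.py;python3 -m handwheel '[[[0,0,0],[0,0,0],0.01]]'>/dev/null;python3 r.py
```

```text
x -0.0286 togo 0.0039 Fy -3.28 z 0.0777 [ 0.42478591 -0.29026942 -0.07238996]
x -0.0286 togo 0.0021 Fy -1.30 z 0.0777 [ 0.39873401 -0.28795867 -0.08621264]
x -0.0286 togo 0.0014 Fy 1.03 z 0.0777 [ 0.33919833 -0.29117067 -0.08671962]
```

The force swung from −5 N through zero to +1 N, so the ball is starting to drop. Checking the picture.

```bash
python3 -m handwheel '[[[0,-0.001,0],[0,0,0],0.01],[[0,0,0],[0,0,0],0.01]]'>/dev/null;python3 r.py;python3 -m handwheel '[[[0,0,0],[0,0,0],0.01],[[0,0,0],[0,0,0],0.01]]';python3 r.py; python3 -c "
from h import *
s=state()
w=read_camera('wrist');cv2.imwrite('pics/w11.png',cv2.resize(w[0:100,230:390],None,fx=5,fy=5,interpolation=cv2.INTER_CUBIC))"
```

```text
x -0.0286 togo -0.0002 Fy -0.67 z 0.0777 [ 0.31234504 -0.28993242 -0.06529767]
time: 19.7
eef_pos: [0.5127, 0.0331, 0.0777]
orientation: [0.003, 0.998, 0.061, 0.003]
ft_force: [1.3, 0.1, -0.4]
opening: 0.0261
x -0.0286 togo -0.0003 Fy -0.11 z 0.0777 [ 0.30981621 -0.29106958 -0.0606173 ]
```

View pics/w11.png

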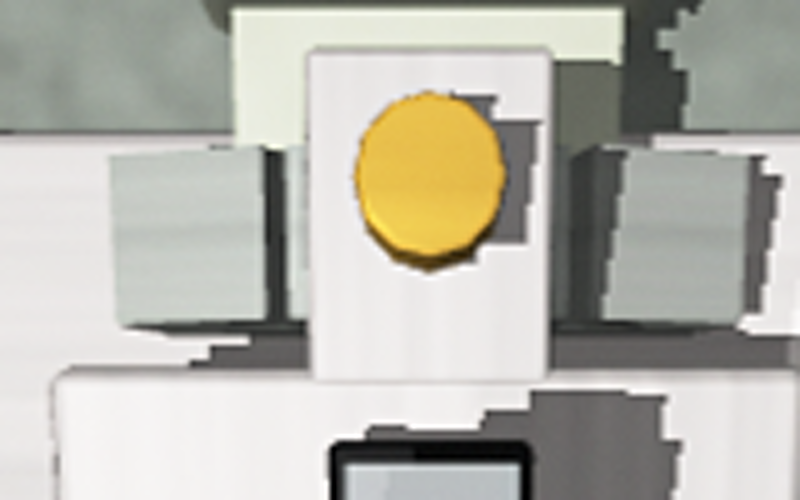

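Plunger at (430,175) in the crop. The block's outer ends are at 113 and 747 (mid 430), but its inner edges have mid about 437, roughly 0.7 mm off at most. I'll probe by ±0.6 mm to feel the notch centre.

```bash
python3 -m handwheel '[[[0,-0.0006,0],[0,0,0],0.01],[[0,0,0],[0,0,0],0.01]]'>/dev/null;python3 r.py;python3 -m handwheel '[[[0,0.001,0],[0,0,0],0.01],[[0,0,0],[0,0,0],0.01]]'>/dev/null;python3 r.py;python3 -m handwheel '[[[0,0.001,0],[0,0,0],0.01],[[0,0,0],[0,0,0],0.01]]'>/dev/null;python3 r.py
```

```text
x -0.0286 togo -0.0005 Fy -1.35 z 0.0777 [ 0.33517422 -0.29089579 -0.07177116]
x -0.0286 togo -0.0001 Fy -0.24 z 0.0777 [ 0.27861345 -0.29183927 -0.07501646]
x -0.0286 togo 0.0002 Fy 2.62 z 0.0777 [ 0.22330546 -0.29339849 -0.06293605]
```

Both directions resist stiffly: 1 mm commanded moves it only 0.3 mm, and the force changes sign. The ball is seated at the centre. I'll relax the push and check everything.

```bash
python3 -m handwheel '[[[0,-0.0005,0],[0,0,0],0.01],[[0,0,0],[0,0,0],0.01]]'>/dev/null;python3 r.py; python3 -m handwheel '[[[0,0,0],[0,0,0],0.01],[[0,0,0],[0,0,0],0.01],[[0,0,0],[0,0,0],0.01],[[0,0,0],[0,0,0],0.01]]';python3 r.py
python3 -c "
from h import *
cv2.imwrite('pics/t12.png',cv2.resize(read_camera('top')[130:260,220:480],None,fx=3,fy=3,interpolation=cv2.INTER_CUBIC))
cv2.imwrite('pics/s12.png',cv2.resize(read_camera('side')[90:320,220:400],None,fx=2.6,fy=2.6))"
```

```text
x -0.0286 togo -0.0001 Fy 2.09 z 0.0777 [ 0.24944112 -0.29373569 -0.05876217]
time: 21.25
eef_pos: [0.5127, 0.0329, 0.0777]
orientation: [0.002, 0.998, 0.061, 0.003]
ft_force: [0.9, 2.7, 0.8]
opening: 0.0258
x -0.0286 togo -0.0001 Fy 2.56 z 0.0777 [ 0.24522768 -0.2950195  -0.06254255]
```

View pics/t12.png

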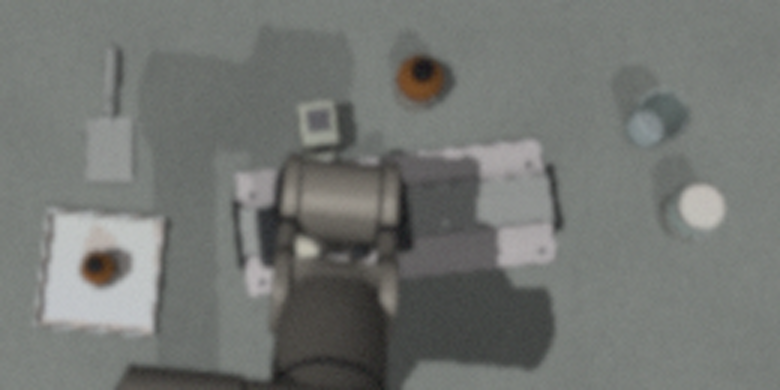

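View pics/s12.png

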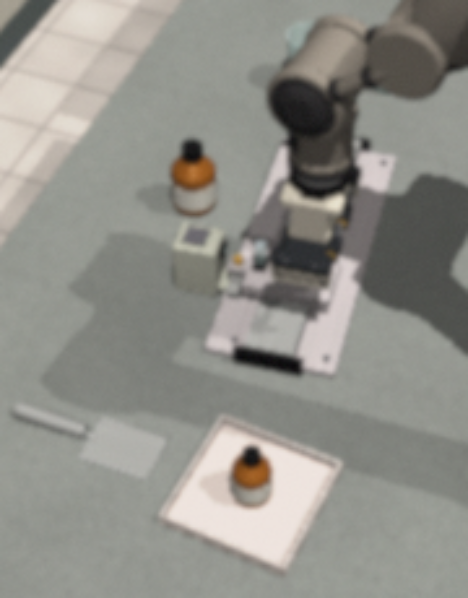

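The bottle stands in the tray. The bystanders are at the same pixels as at the start, and the stage is held at the head. Handing in.

```bash
python3 -c "
from station import *
s=state();print(s['qd'],s['opening']);print(close_job())"
```

```text
[-0.0017904   0.00122875  0.00133115 -0.00072822 -0.00139914  0.00020822] 0.026058542225083196
the job is handed in; nothing more can be done
None
```

I moved the small amber bottle off the rail and stood it upright near the middle of the right-hand spill tray. Then I took the stage by its grip post and slid it until the ball dropped into the notch. I handed the job in at about 21 s, still holding the post; it reported no verdict.

**Last checks:**
- **Notch:** the ball is within about 0.3 mm of the notch centre by my camera estimate. On the way in, the force went from about 5 N against me through zero. A nudge each way of up to 1 mm met stiff resistance, and the force changed sign.
- **Hold:** the stage was still, with the fingers closed on the post at 26 mm. About 2.5 N remained along the rail.
- **Bottle and bystanders:** the bottle stands upright in the tray and is released. The spatula, jar and beaker sit at the same pixels as at the start in the top view.

**Disagreement:** in the last close picture, the notch block's outer edges put its middle right at the plunger. Its inner edges, partly hidden, suggested up to 0.7 mm off. I went with the force probe; both readings are inside the 2 mm limit.

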